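# Sweep the removed relays into the scrap pan

## Task

Clear the repair bench: sweep the three loose white box-shaped relays along the bench top into the open-fronted metal scrap pan with your fingertips, until each one is entirely inside the pan. Only push them; do not pick up or lift any relay. Leave the two upright capacitors standing where they are, and do not shift anything else on the bench.

Things in the scene. Friction and masses are not known exactly. Their poses are not given: they have to be found in the camera images.
- relay_1: removed relay: loose white box 32 x 27 x 20 mm (x, y, z), about 30 g, lying with its 20 mm side upright; a thin grey base and 3 mm metal pins on its +x end are look only (no contact). Origin at the centre of the box, 10 mm above the bench. Slides on the bench when pushed low down.
- relay_2: removed relay: loose white box 32 x 27 x 20 mm (x, y, z), about 30 g, lying with its 20 mm side upright; a thin grey base and 3 mm metal pins on its +x end are look only (no contact). Origin at the centre of the box, 10 mm above the bench. Slides on the bench when pushed low down.
- relay_3: removed relay: loose white box 32 x 27 x 20 mm (x, y, z), about 30 g, lying with its 20 mm side upright; a thin grey base and 3 mm metal pins on its +x end are look only (no contact). Origin at the centre of the box, 10 mm above the bench. Slides on the bench when pushed low down.
- cap_1: new capacitor standing upright: loose black cylinder, 22 mm diameter, 35 mm high, 25 g, aluminium-coloured top. Origin at the centre of its underside. To be left standing where it is.
- cap_2: new capacitor standing upright: loose black cylinder, 22 mm diameter, 35 mm high, 25 g, aluminium-coloured top. Origin at the centre of its underside. To be left standing where it is.
- pan: three-sided dark steel scrap pan fixed to the bench; its floor is flush with the bench (no step at the mouth). Inside 160 mm wide (x) and 110 mm deep (y), walls 3 mm thick and 30 mm high, with 10 mm look-only lips turned outward along the tops of the two side walls. Origin at the centre of the inner floor at bench height. The open mouth faces its -y, at y = -55 mm; closed back wall at y = +55 mm; side walls at x = -80 and +80 mm.
- solder_spool: solder spool standing on its flange, grey flanges 64 mm diameter, 42 mm high; origin at the centre of its underside; leave alone
- flux_jar: small closed jar, 50 mm diameter, 50 mm high; origin at the centre of its underside; leave alone
- drive: white drive housing, 90 x 150 x 65 mm; origin at the centre of its underside; leave alone
- snips: wire snips lying flat, about 120 mm long along x, 45 mm wide, 10 mm high, blue handles; origin on the bench near the pivot, handles towards its -x; leave alone

How it is judged:
At the end, for the whole second after the job is handed in: The centre of each relay is at least 13.5 mm inside the pan's mouth line and between its walls, low on the floor (centre below 24 mm) and at rest (under 10 mm/s); both capacitors still upright (within 0.2 rad) and moved less than 10 mm; spool, jar, drive housing and snips moved less than 15 mm (y of relay_1 in the frame of pan between -0.0415 and 0.055 m and x of relay_1 in the frame of pan between -0.08 and 0.08 m and height (world z) of each of relay_1, relay_2, relay_3 below 0.024 m and linear speed of each of relay_1, relay_2, relay_3 below 0.01 m/s and y of relay_2 in the frame of pan between -0.0415 and 0.055 m and x of relay_2 in the frame of pan between -0.08 and 0.08 m and y of relay_3 in the frame of pan between -0.0415 and 0.055 m and x of relay_3 in the frame of pan between -0.08 and 0.08 m and angle between each of cap_1, cap_2's own z axis and vertical below 0.2 rad and distance of each of cap_1, cap_2 from where it was at the start of the episode below 0.01 m and distance of each of solder_spool, flux_jar, drive, snips from where it was at the start of the episode below 0.015 m); the robot touches nothing.
It fails at once if a relay is lifted (its centre more than 24 mm above the bench; 10 mm when lying) (height (world z) of any of relay_1, relay_2, relay_3 above 0.024 m).
It fails at once if a capacitor is shifted by 10 mm or more, or tipped beyond 0.3 rad (distance of any of cap_1, cap_2 from where it was at the start of the episode above 0.01 m or angle between any of cap_1, cap_2's own z axis and vertical above 0.3 rad).
It fails at once if the spool, jar, drive housing or snips is shifted by 15 mm or more (distance of any of solder_spool, flux_jar, drive, snips from where it was at the start of the episode above 0.015 m).
It also fails if it takes over 61 s, if anything falls off the work surface, if the arm or the gripper's body presses on something with over 40 N, if the wrist force passes 120 N, or if a joint passes its speed limit or range.

## Robot

A 6-joint arm with a two-finger parallel gripper is mounted at the origin on the work surface. World frame = base frame: x ahead of the robot, y to its left, z up, the work surface at z = 0. Lengths are in m, angles in rad, forces in N, time in s.
With the tool pointing down it reaches from about 0.375 to 0.975 m from the base axis. Payload 3.8 kg.
Tool frame: the origin (TCP) lies between the finger pads; the fingertips stand 17 mm ahead of it and the grasp point (between the pads) lies 2 mm behind it; y points along the fingers, x is the direction in which the jaws open and shut, and the axes are right-handed (so a half turn about y gives the same grasp; the last joint's range is limited). The gripper opens to 85 mm and grips with 20 to 120 N. Pads are 22 mm wide; open, the fingers measure 114 mm over their backs; the gripper's body (76 mm by 85 mm) begins 54 mm behind the grasp point. The pads swing forward as they close: fully open they stand 13 mm farther back than shut.
Start: joints at [1.234, 0.264, 1.604, -0, 1.274, -0.037], TCP at [0.199, 0.645, 0.248] pointing down, gripper open.
Joint ranges: [-2.63, 2.63], [-0.94, 2.18], [0.31, 2.57], [-1.31, 4.45], [0, 2.66], [-2.55, 2.55]. Speed limits (rad/s): [2.57, 2.57, 3.14, 3.14, 3.14, 3.14].

## Interface

Orientations are given as a unit quaternion [x, y, z, w].
In Python, from workcell import r gives the robot as it stands. The module is installed in compiled form; this text tells all that it offers.
- The arm moves only by the tool send_rows, never from a script. Its argument "commands" is text: rows parted by semicolons, each of 7 numbers parted by spaces: the shift along the world's x, y, z in mm, then the turn, a rotation vector about the world's x, y, z in rad, then the finger opening in mm, from 0 to 85.4. In form: x y z rx ry rz jaw; .... A call has 1 to 5 rows; each row shifts and turns the commanded pose from where the row before left it; what a row does not reach is not made up. A row lasts 1/10 s, in which the tool goes at most 50 mm and 8.59 degrees, less where a joint would pass 70% of its speed; a pose out of reach is approached as far as the arm can. A call is refused whole if a number of a shift passes 50 or a number of a turn 0.15, either way. A call with a gripper value outside its range is refused whole. The fingers move at their own pace and stop on an object; "grip_force" is the grip in N (left out, the last holds). Time passes only in rows, so rows that do not move let the fingers close. It gives the time, the measured TCP pose, the force and the opening at its end, in the units of the state.
- r.sense(): the state, without advancing time (a new reading comes with each control period).
- r.capture(name): name is "scene" or "top"; returns a dict with "pixels" (420x560x3 uint8, red, green, blue), "depth" (420x560 float32, m along the optical axis (not along the pixel's ray), 0 where there is no reading), "intrinsics" (3x3 intrinsics, pixels), "dist_coeffs" ([k1, k2, p1, p2, k3] as OpenCV has them; the pictures are not rectified), "camera_from_world" (4x4, takes a point from world to camera coordinates). Camera axes: x right, y up, looking along -z (the intrinsics and any distortion apply to the point x, -y, -z); pixel columns grow to the right and rows downward; lengths in m; the calibration is good to about 2 mm. A picture is of the moment at which its call begins.
- r.hand_in(): hands the job in, once; it reports no verdict.
The state is a dict: "time_s": time; "joint_pos": joint angles; "joint_velocities": joint speeds; "joint_efforts": joint torques, N m; "ee_pos": TCP position; "orientation": TCP orientation; "wrist_force": force on the tool from outside, world axes, zero at the start; "torque": the same for the moment, N m; "opening": finger opening in m.
Only numpy, scipy, OpenCV 4.12 (cv2) and the standard library are available. Lean on these libraries where they do the work, as an engineer would, in place of code of your own. Each camera call takes 0.05 s, during which the arm holds its last target. There are 200 camera calls.

## Working session

There is one attempt and no reset: what is moved stays moved. The work goes in short steps, Python scripts to look and compute and a tool call to move; the robot and the scene stay as the last step left them, time stands still between calls to the robot, and variables do not carry over. Pictures are saved under pics/ and viewed, about 8 in all and at most 12, crops included, and the job is handed in when it is done.

Besides the shell and the picture viewer there is one more tool, called in YAML: its name, and indented under it one key for each argument. send_rows: Moves the arm, as the interface text tells. Its arguments: {"type":"object","properties":{"commands":{"type":"string"},"grip_force":{"type":"number"}},"required":["commands"]}

```bash
mkdir -p pics
cat > h.py <<'E'
import numpy as np, cv2
from workcell import r
def cap(n):
    c=r.capture(n); cv2.imwrite
    return c
def save(c,f): cv2.imwrite('pics/'+f,cv2.cvtColor(c['pixels'],cv2.COLOR_RGB2BGR))
def ray(c,uv,z):
    uv=np.array(uv,float).reshape(-1,1,2)
    p=cv2.undistortPoints(uv,c['intrinsics'],c['dist_coeffs']).reshape(-1,2)
    T=np.linalg.inv(c['camera_from_world'])
    d=np.c_[p[:,0],-p[:,1],-np.ones(len(p))]@T[:3,:3].T; o=T[:3,3]
    return o+d*((z-o[2])/d[:,2])[:,None]
def proj(c,P):
    P=np.array(P,float).reshape(-1,3); q=P@c['camera_from_world'][:3,:3].T+c['camera_from_world'][:3,3]
    q=q*[1,-1,-1]
    return cv2.projectPoints(q,np.zeros(3),np.zeros(3),c['intrinsics'],c['dist_coeffs'])[0].reshape(-1,2)
E
python3 - <<'E'
from h import *
for n in('top','scene'):
    c=cap(n); save(c,n+'0.png'); print(n,np.linalg.inv(c['camera_from_world'])[:3].round(3),c['intrinsics'])
print(r.sense())
E
```

```text
top [[-0.011  0.994 -0.108  0.474]
 [-1.    -0.01   0.006  0.079]
 [ 0.005  0.108  0.994  1.184]] [[483.22542488   0.         274.09614305]
 [  0.         483.22542488 218.99595195]
 [  0.           0.           1.        ]]
scene [[-0.666 -0.462  0.586  1.295]
 [ 0.745 -0.393  0.538  0.721]
 [-0.018  0.795  0.606  0.782]] [[403.77606751   0.         278.94658875]
 [  0.         403.77606751 205.47036596]
 [  0.           0.           1.        ]]
{'time_s': 0.1, 'joint_pos': array([ 1.23410109e+00,  2.64657419e-01,  1.60528165e+00,  4.47074987e-06,
        1.27367649e+00, -3.68935193e-02]), 'joint_velocities': array([-0.00208862, -0.00129813, -0.00179257, -0.00067184, -0.00080975,
       -0.0010988 ]), 'joint_efforts': array([ 9.13437107e-04, -5.16700816e+01, -3.68592775e+01,  8.44547753e-05,
        6.22227351e-03,  4.08832435e-06]), 'ee_pos': array([0.19913338, 0.64428965, 0.24707634]), 'orientation': array([ 0.56946474,  0.41913061, -0.420314  , -0.56866122]), 'wrist_force': array([-0.57940458, -0.771602  , -0.16740666]), 'torque': array([-0.01606285, -0.02529378,  0.0477304 ]), 'opening': 0.08510971960359638}
```

View pics/top0.png

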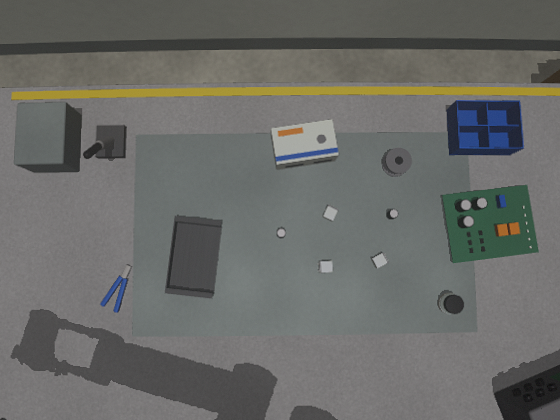

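View pics/scene0.png

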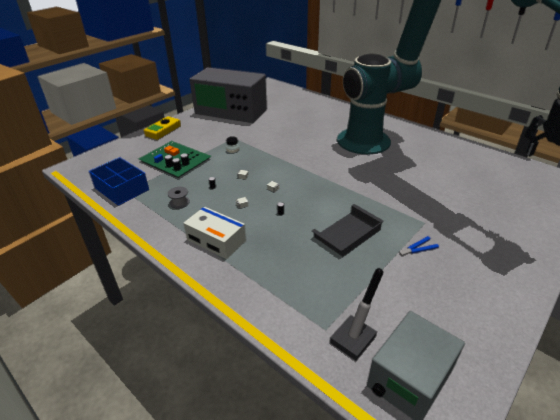

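The top view shows the pan at about (194,256) with its mouth to the right (world -y). The relays are at (330,213), (326,267) and (379,260). The capacitors are at (281,232) and (392,213).

```bash
cat >> h.py <<'E'
def relays(c,box=(150,180,440,300)):
    a,b,e,f=box; im=c['pixels'].astype(int); m=((im.min(2)>165)&(im.max(2)-im.min(2)<30)).astype(np.uint8)
    k=np.zeros_like(m); k[b:f,a:e]=m[b:f,a:e]
    out=[]
    for q in cv2.findContours(k,0,cv2.CHAIN_APPROX_NONE)[0]:
        if cv2.contourArea(q)<15: continue
        P=ray(c,q,0.02)[:,:2]*1000
        (cx,cy),wh,an=cv2.minAreaRect(P.astype(np.float32)); out.append((round(cx),round(cy),np.round(wh),round(an),cv2.boundingRect(q)))
    return out
E
python3 - <<'E'
from h import *
c=cap('top')
for o in relays(c): print(o)
print('caps',ray(c,[[281,232],[392.5,213]],.035).round(3))
s=c['pixels'][180:320,140:420]; s=cv2.resize(s,(800,400),interpolation=cv2.INTER_CUBIC); cv2.imwrite('pics/crop.png',np.clip(s[:,:,::-1].astype(int)*1.5,0,255).astype(np.uint8))
for z in(0,.03): print(z,ray(c,[[175,217],[222,220],[214,297],[166,293]],z).round(3)[:,:2])
for n,q in dict(spool=[397,161],jar=[452,303],drive=[305,143]).items(): print(n,ray(c,q,.05).round(3))
E
```

```text
(484, -51, array([24., 22.]), 89, (321, 262, 11, 10))
(497, -181, array([24., 24.]), 25, (374, 254, 13, 13))
(567, 56, array([12., 12.]), 44, (278, 230, 6, 6))
(614, -64, array([22., 23.]), 62, (324, 207, 13, 13))
caps [[ 0.567  0.056  0.035]
 [ 0.61  -0.213  0.035]]
0 [[0.61  0.317]
 [0.601 0.2  ]
 [0.413 0.22 ]
 [0.424 0.337]]
0.03 [[0.606 0.311]
 [0.598 0.197]
 [0.415 0.216]
 [0.425 0.33 ]]
spool [[ 0.734 -0.225  0.05 ]]
jar [[ 0.394 -0.343  0.05 ]]
drive [[ 0.78  -0.004  0.05 ]]
```

View pics/crop.png

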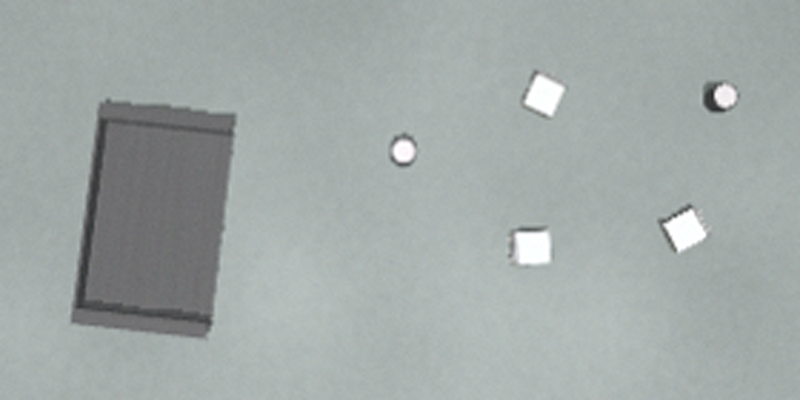

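The crop confirms the layout: the mouth line runs from (598,197) to (415,216) mm and cap_1 is at (567,56). Plan: push relay A (484,-51), then B (497,-181), then C (614,-64). C goes toward -x first to clear cap_1, then all go along +y into separate lanes. The jaw will be part-open as a wide pusher.

send_rows:
  commands: "16 -40 0 0 0 -0.135 15;16 -41 0 0 0 -0.135 15;16 -41 0 0 0 -0.135 15;16 -41 0 0 0 -0.135 15;16 -41 0 0 0 -0.135 15"
  grip_force: 40

```text
time_s: 0.65
ee_pos: [0.2795, 0.439, 0.2478]
orientation: [0.677, 0.206, -0.206, -0.676]
wrist_force: [0.7, 0.1, -0.2]
opening: 0.0153
```

send_rows:
  commands: "16 -41 0 0 0 -0.135 15;16 -41 0 0 0 -0.135 15;16 -41 0 0 0 -0.135 15;16 -41 0 0 0 -0.135 15;16 -41 0 0 0 0 15"

```text
time_s: 1.15
ee_pos: [0.3594, 0.2342, 0.2482]
orientation: [-0.707, -0.019, 0.019, 0.707]
wrist_force: [1.0, -0.2, 1.0]
opening: 0.0152
```

send_rows:
  commands: "16 -41 0 0 0 0 15;16 -41 0 0 0 0 15;16 -41 0 0 0 0 15;16 -41 0 0 0 0 15;0 0 0 0 0 0 15"

```text
time_s: 1.65
ee_pos: [0.4246, 0.0675, 0.2483]
orientation: [0.708, 0.018, -0.017, -0.706]
wrist_force: [0.1, 1.0, -0.7]
opening: 0.0149
```

send_rows:
  commands: "16 -43 -30 0 0 0 15;16 -43 -35 0 0 0 15;15 -43 -40 0 0 0 15;15 -43 -40 0 0 0 15;0 0 -40 0 0 0 15"

```text
time_s: 2.15
ee_pos: [0.4794, -0.0786, 0.0848]
orientation: [0.708, 0.02, -0.017, -0.706]
wrist_force: [0.9, -0.1, -0.6]
opening: 0.0147
```

send_rows:
  commands: "0 0 -28 0 0 0 15;0 0 -5 0 0 0 15;0 0 0 0 0 0 15"

```text
time_s: 2.45
ee_pos: [0.4755, -0.0748, 0.0507]
orientation: [-0.707, -0.019, 0.021, 0.707]
wrist_force: [-0.5, 0.3, 1.1]
opening: 0.0149
```

Run:
```python
from h import *
c=cap('top'); d=cap('scene')
print(relays(c)); print(r.sense()['ee_pos'])
a=cv2.resize(c['pixels'][150:330,140:440],(600,360)); b=cv2.resize(d['pixels'][130:280,150:400],(600,360),interpolation=cv2.INTER_CUBIC)
cv2.imwrite('pics/p1.png',np.vstack([a,b])[:600,:,::-1] if 0 else cv2.resize(np.vstack([a,b]),(500,600))[:,:,::-1])
```

```text
[(567, 57, array([12., 12.]), 89, (278, 230, 6, 6)), (612, -219, array([12., 15.]), 88, (391, 210, 6, 7)), (613, -64, array([24., 24.]), 63, (324, 207, 13, 13))]
[ 0.47786973 -0.07522904  0.05310206]
```

View pics/p1.png

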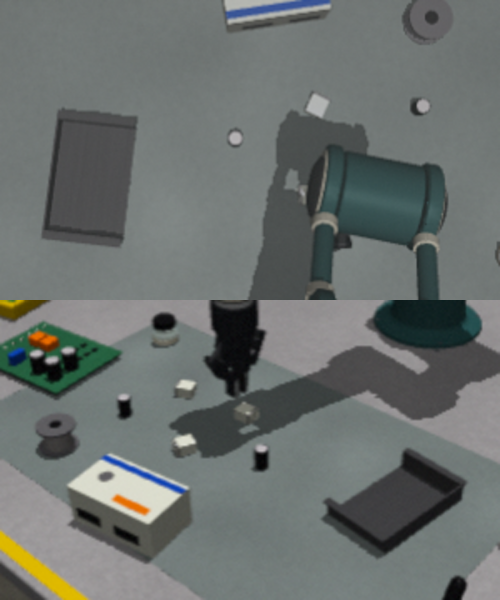

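The picture shows the gripper just behind relay A, about 25 mm too close in y. I'll back off, then lower in small steps until I feel the bench.

send_rows:
  commands: "8 -26 0 0 0 0 15;0 0 -15 0 0 0 15;0 0 -8 0 0 0 15;0 0 0 0 0 0 15"

```text
time_s: 2.95
ee_pos: [0.4843, -0.1011, 0.0288]
orientation: [-0.707, -0.02, 0.02, 0.707]
wrist_force: [-0.5, 1.4, -0.1]
opening: 0.0151
```

send_rows:
  commands: "0 0 -3 0 0 0 15;0 0 0 0 0 0 15"

```text
time_s: 3.15
ee_pos: [0.4847, -0.1012, 0.0259]
orientation: [0.707, 0.02, -0.02, -0.707]
wrist_force: [0.4, -0.6, 0.1]
opening: 0.0152
```

send_rows:
  commands: "0 0 -4 0 0 0 15;0 8 0 0 0 0 15;0 10 0 0 0 0 15;0 10 0 0 0 0 15;-0.8 10 0 0 0 0 15"

```text
time_s: 3.65
ee_pos: [0.4838, -0.0625, 0.0217]
orientation: [-0.707, -0.02, 0.02, 0.707]
wrist_force: [1.1, 0.3, -0.3]
opening: 0.015
```

send_rows:
  commands: "-0.8 15 0 0 0 0 15;-0.8 15 0 0 0 0 15;-0.8 15 0 0 0 0 15;-0.8 15 0 0 0 0 15;-0.8 15 0 0 0 0 15"

```text
time_s: 4.15
ee_pos: [0.4795, 0.0128, 0.0217]
orientation: [-0.707, -0.02, 0.02, 0.707]
wrist_force: [0.5, -0.1, -0.4]
opening: 0.015
```

Run:
```python
from h import *
d=cap('scene'); c=cap('top'); print(relays(c))
b=cv2.resize(d['pixels'][150:270,190:400],(630,360),interpolation=cv2.INTER_CUBIC)
cv2.imwrite('pics/p2.png',b[:,:,::-1])
```

```text
[(497, -181, array([24., 26.]), 25, (373, 254, 14, 14)), (612, -219, array([12., 15.]), 88, (391, 210, 6, 7)), (613, -64, array([23., 25.]), 66, (324, 207, 13, 13))]
```

View pics/p2.png

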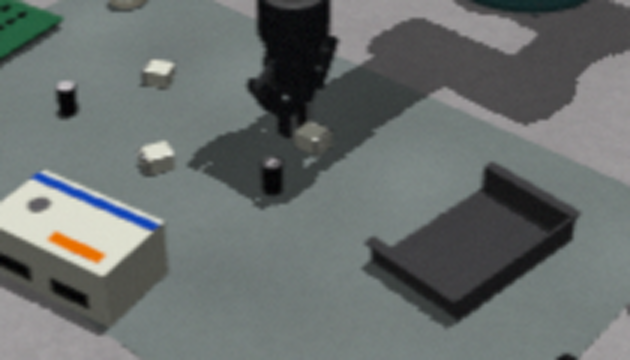

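Relay A is sliding squarely ahead of the fingers and clear of cap_1, so I'll continue.

send_rows:
  commands: "-0.8 15 0 0 0 0 15;-0.8 15 0 0 0 0 15;-0.8 15 0 0 0 0 15;-0.8 15 0 0 0 0 15;-0.8 15 0 0 0 0 15"

```text
time_s: 4.75
ee_pos: [0.4757, 0.0869, 0.0217]
orientation: [0.707, 0.02, -0.02, -0.707]
wrist_force: [-0.8, -0.7, 0.2]
opening: 0.0147
```

send_rows:
  commands: "-0.8 15 0 0 0 0 15;-0.8 15 0 0 0 0 15;-0.8 15 0 0 0 0 15;-0.8 15 0 0 0 0 15;-0.8 15 0 0 0 0 15"

```text
time_s: 5.25
ee_pos: [0.4717, 0.162, 0.0216]
orientation: [0.707, 0.02, -0.02, -0.707]
wrist_force: [0.3, 0.1, 0.7]
opening: 0.015
```

send_rows:
  commands: "-0.8 15 0 0 0 0 15;-0.8 15 0 0 0 0 15;-0.8 15 0 0 0 0 15;-0.8 15 0 0 0 0 15;-0.8 15 0 0 0 0 15"

```text
time_s: 5.75
ee_pos: [0.4676, 0.2377, 0.0216]
orientation: [0.707, 0.02, -0.02, -0.707]
wrist_force: [-0.2, -0.7, 0.3]
opening: 0.015
```

send_rows:
  commands: "0 10 0 0 0 0 15;0 5 0 0 0 0 15;0 -15 0 0 0 0 15;0 -10 40 0 0 0 15;0 0 40 0 0 0 15"

```text
time_s: 6.25
ee_pos: [0.4655, 0.2236, 0.1002]
orientation: [0.708, 0.017, -0.021, -0.706]
wrist_force: [0.6, -0.2, -0.1]
opening: 0.0149
```

send_rows:
  commands: "3 -41 0 0 0 -0.09 15;3 -42 0 0 0 0 15;3 -42 0 0 0 0 15;3 -42 0 0 0 0 15;3 -42 0 0 0 0 15"

```text
time_s: 6.75
ee_pos: [0.4819, 0.0148, 0.1016]
orientation: [0.707, -0.012, 0.012, -0.707]
wrist_force: [1.1, -0.1, 0.2]
opening: 0.0148
```

send_rows:
  commands: "3 -42 0 0 0 0 15;3 -42 0 0 0 0 15;3 -42 0 0 0 0 15;3 -42 0 0 0 0 15;3 -42 0 0 0 0 15"

```text
time_s: 7.25
ee_pos: [0.4964, -0.1952, 0.1014]
orientation: [0.707, -0.013, 0.012, -0.707]
wrist_force: [0.1, 0.2, -0.1]
opening: 0.0149
```

send_rows:
  commands: "3 -42 0 0 0 0 15;0 0 0 0 0 0 15"

```text
time_s: 7.45
ee_pos: [0.5004, -0.2403, 0.1021]
orientation: [0.708, -0.013, 0.014, -0.706]
wrist_force: [0.0, 0.3, 0.2]
opening: 0.015
```

```bash
cat >> h.py <<'E'
def pan(p):
    d=np.array(p[:2])-[512,262]; return (d@[.995,-.104]).round(),(d@[.104,.995]).round()
E
python3 - <<'E'
from h import *
c=cap('top')
for o in relays(c): print(o,pan(o))
print(r.sense()['ee_pos'])
E
```

```text
(467, 278, array([24., 24.]), 0, (184, 270, 11, 11)) (np.float64(-46.0), np.float64(11.0))
(567, 56, array([15., 12.]), 89, (278, 230, 7, 6)) (np.float64(76.0), np.float64(-199.0))
(614, -64, array([24., 25.]), 63, (324, 207, 13, 13)) (np.float64(135.0), np.float64(-314.0))
[ 0.49979516 -0.23774992  0.10157013]
```

Relay A is in the pan at pan coordinates (-46,+11). Next is B.

send_rows:
  commands: "0 0 -45 0 0 0 15;0 0 -35 0 0 0 15;0 0 0 0 0 0 15;0 10 0 0 0 0 15;0 10 0 0 0 0 15"

```text
time_s: 8.0
ee_pos: [0.4999, -0.2133, 0.0215]
orientation: [-0.707, 0.013, -0.012, 0.707]
wrist_force: [-1.1, -0.7, 0.6]
opening: 0.0149
```

send_rows:
  commands: "0.3 10 0 0 0 0 15;0.3 10 0 0 0 0 15;0.4 10 0 0 0 0 15;0.5 15 0 0 0 0 15;0.5 15 0 0 0 0 15"

```text
time_s: 8.5
ee_pos: [0.5029, -0.1533, 0.0218]
orientation: [0.707, -0.012, 0.012, -0.707]
wrist_force: [-1.1, -0.2, -0.2]
opening: 0.015
```

send_rows:
  commands: "0.5 15 0 0 0 0 15;0.5 15 0 0 0 0 15;0.5 15 0 0 0 0 15;0.5 15 0 0 0 0 15;0.5 15 0 0 0 0 15"

```text
time_s: 9.0
ee_pos: [0.5052, -0.0782, 0.0216]
orientation: [0.707, -0.012, 0.012, -0.707]
wrist_force: [-0.5, -0.7, -0.6]
opening: 0.0152
```

Run:
```python
from h import *
d=cap('scene'); print(r.sense()['ee_pos'])
b=cv2.resize(d['pixels'][150:270,190:400],(630,360),interpolation=cv2.INTER_CUBIC)
cv2.imwrite('pics/p3.png',b[:,:,::-1])
```

```text
[ 0.50498369 -0.07653076  0.02144239]
```

View pics/p3.png

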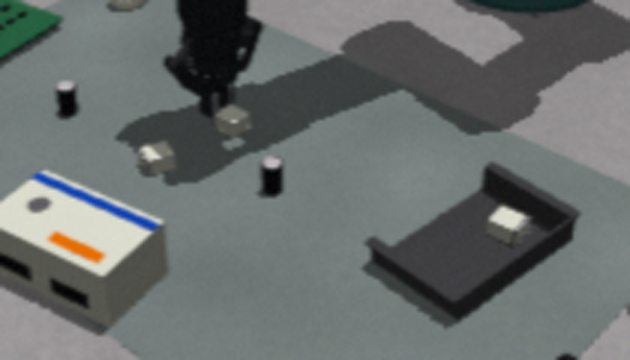

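A sits in the pan and B is moving squarely ahead of the fingers.

send_rows:
  commands: "0.3 15 0 0 0 0 15;0.3 15 0 0 0 0 15;0.3 15 0 0 0 0 15;0.3 15 0 0 0 0 15;0.3 15 0 0 0 0 15"

```text
time_s: 9.55
ee_pos: [0.5067, -0.0032, 0.0216]
orientation: [-0.707, 0.012, -0.012, 0.707]
wrist_force: [-0.1, 0.5, -0.0]
opening: 0.0152
```

send_rows:
  commands: "0.3 15 0 0 0 0 15;0.3 15 0 0 0 0 15;0.3 15 0 0 0 0 15;0.3 15 0 0 0 0 15;0.3 15 0 0 0 0 15"

```text
time_s: 10.05
ee_pos: [0.5082, 0.0717, 0.0216]
orientation: [0.707, -0.012, 0.012, -0.707]
wrist_force: [1.4, -0.9, -0.2]
opening: 0.0151
```

send_rows:
  commands: "0.5 15 0 0 0 0 15;0.5 15 0 0 0 0 15;0.5 15 0 0 0 0 15;0.5 15 0 0 0 0 15;0.5 15 0 0 0 0 15"

```text
time_s: 10.55
ee_pos: [0.5108, 0.1467, 0.0216]
orientation: [-0.707, 0.012, -0.012, 0.707]
wrist_force: [-0.0, -0.8, -0.5]
opening: 0.015
```

send_rows:
  commands: "0.5 15 0 0 0 0 15;0.5 15 0 0 0 0 15;0.5 15 0 0 0 0 15;0.5 15 0 0 0 0 15;0.5 15 0 0 0 0 15"

```text
time_s: 11.05
ee_pos: [0.5133, 0.2217, 0.0216]
orientation: [-0.707, 0.012, -0.012, 0.707]
wrist_force: [0.1, -0.0, -0.5]
opening: 0.015
```

send_rows:
  commands: "0.3 15 0 0 0 0 15;0.2 8 0 0 0 0 15;0 -15 0 0 0 0 15;0 -15 40 0 0 0 15;0 0 45 0 0 0 15"

```text
time_s: 11.55
ee_pos: [0.5108, 0.2104, 0.1044]
orientation: [0.708, -0.015, 0.01, -0.706]
wrist_force: [0.5, 1.3, 1.0]
opening: 0.0154
```

send_rows:
  commands: "14 -25 0 0 0 -0.14 15;14 -25 0 0 0 -0.14 15;14 -25 0 0 0 -0.14 15;14 -25 0 0 0 -0.14 15;14 -25 0 0 0 -0.14 15"

```text
time_s: 12.05
ee_pos: [0.5837, 0.0863, 0.1065]
orientation: [0.659, -0.256, 0.256, -0.659]
wrist_force: [0.4, 0.2, -0.8]
opening: 0.0149
```

send_rows:
  commands: "14 -25 0 0 0 -0.14 15;14 -25 0 0 0 -0.14 15;14 -25 0 0 0 -0.14 15;14 -25 0 0 0 -0.14 15;14 -25 0 0 0 -0.14 15"

```text
time_s: 12.55
ee_pos: [0.6534, -0.0388, 0.1063]
orientation: [0.532, -0.467, 0.466, -0.531]
wrist_force: [0.2, 0.6, 0.7]
opening: 0.0152
```

send_rows:
  commands: "14 -25 0 0 0 -0.14 15;0 0 0 0 0 0 15"

```text
time_s: 12.75
ee_pos: [0.6688, -0.0659, 0.1066]
orientation: [0.498, -0.502, 0.503, -0.498]
wrist_force: [1.2, -0.2, 0.7]
opening: 0.0149
```

Run:
```python
from h import *
c=cap('top')
for o in relays(c): print(o,pan(o))
s=r.sense();print(s['ee_pos'],s['orientation'],s['joint_pos'])
```

```text
(468, 278, array([26., 24.]), 0, (184, 269, 11, 12)) (np.float64(-45.0), np.float64(11.0))
(522, 274, array([27., 24.]), 89, (185, 247, 12, 11)) (np.float64(9.0), np.float64(13.0))
(568, 56, array([15., 15.]), 89, (278, 229, 7, 7)) (np.float64(77.0), np.float64(-199.0))
[ 0.66773286 -0.06410053  0.1063477 ] [-0.49876953  0.50140523 -0.50136524  0.49845225] [-1.32673778e-01  3.70452713e-01  1.73975696e+00 -3.74323464e-04
  1.03170135e+00  1.44386346e+00]
```

B is in the pan at (+9,+13). Now C: first push it along -x.

send_rows:
  commands: "0 0 -45 0 0 0 15;0 0 -40 0 0 0 15;0 0 0 0 0 0 15;-8 0 0 0 0 0 15;-10 0 0 0 0 0 15"

```text
time_s: 13.3
ee_pos: [0.6485, -0.0611, 0.0215]
orientation: [-0.5, 0.501, -0.5, 0.499]
wrist_force: [-0.2, -0.1, 0.5]
opening: 0.0152
```

send_rows:
  commands: "-10 0 0 0 0 0 15;-10 0 0 0 0 0 15;-10 0 0 0 0 0 15;-12 0 0 0 0 0 15;-12 0 0 0 0 0 15"

```text
time_s: 13.8
ee_pos: [0.5948, -0.0615, 0.0218]
orientation: [0.499, -0.501, 0.501, -0.499]
wrist_force: [0.2, 0.7, 1.0]
opening: 0.0148
```

send_rows:
  commands: "-15 0 0 0 0 0 15;-15 0 0 0 0 0 15;-15 0 0 0 0 0 15;-12 0 0 0 0 0 15;-7 0 0 0 0 0 15"

```text
time_s: 14.3
ee_pos: [0.5303, -0.0615, 0.0216]
orientation: [-0.499, 0.501, -0.501, 0.499]
wrist_force: [0.7, -0.1, -0.1]
opening: 0.015
```

send_rows:
  commands: "10 0 0 0 0 0 15;15 0 30 0 0 0.14 15;0 -20 45 0 0 0.14 15;0 -30 0 0 0 0.14 15;0 -30 0 0 0 0.14 15"

```text
time_s: 14.8
ee_pos: [0.5603, -0.1429, 0.0995]
orientation: [-0.619, 0.339, -0.343, 0.62]
wrist_force: [-0.3, -0.2, -2.1]
opening: 0.0148
```

Run:
```python
from h import *
c=cap('top');d=cap('scene')
for o in relays(c): print(o)
s=r.sense();print(s['ee_pos'])
a=cv2.resize(c['pixels'][150:330,140:440],(600,360)); b=cv2.resize(d['pixels'][130:280,150:400],(600,360),interpolation=cv2.INTER_CUBIC)
cv2.imwrite('pics/p4.png',cv2.resize(np.vstack([a,b]),(500,600))[:,:,::-1])
```

```text
(467, 278, array([24., 24.]), 0, (184, 270, 11, 11))
(521, 274, array([26., 22.]), 89, (185, 248, 12, 10))
(567, 56, array([15., 12.]), 89, (278, 230, 7, 6))
[ 0.5589136  -0.14483137  0.09786578]
```

View pics/p4.png

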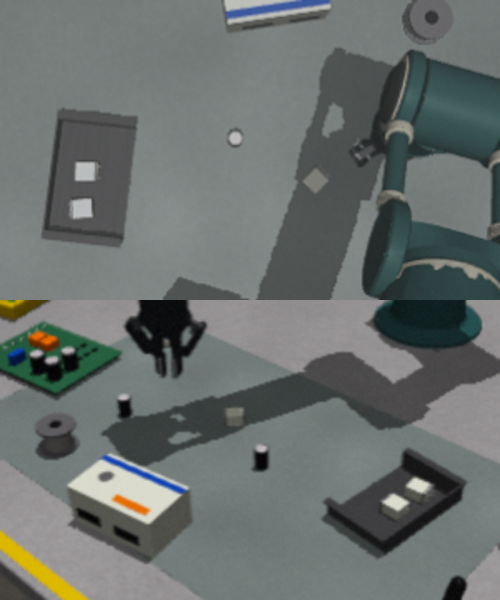

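C is at about (504,-59), turned roughly 45°, in the arm's shadow; cap_2 and cap_1 are standing. I'll turn the tool and line up behind C.

send_rows:
  commands: "-12 4 0 0 0 0.126 15;-12 5 0 0 0 0.126 15;-12 5 0 0 0 0.126 15;-12 5 0 0 0 0.126 15;-9 5 0 0 0 0.126 15"

```text
time_s: 15.4
ee_pos: [0.4997, -0.1168, 0.0963]
orientation: [-0.694, 0.134, -0.134, 0.694]
wrist_force: [-0.4, 0.1, -0.4]
opening: 0.015
```

send_rows:
  commands: "0 0 0 0 0 0.126 15;0 0 0 0 0 0.126 15;0 0 -40 0 0 0 15;0 0 -36 0 0 0 15;0 0 0 0 0 0 15"

```text
time_s: 15.9
ee_pos: [0.501, -0.1172, 0.019]
orientation: [-0.705, 0.047, -0.047, 0.706]
wrist_force: [0.5, 0.4, 0.1]
opening: 0.0149
```

Run:
```python
from h import *
c=cap('top');d=cap('scene')
s=r.sense();print(s['ee_pos'],s['orientation'])
print(ray(c,[[329.6,258.6]],.02))
a=cv2.resize(c['pixels'][200:320,260:400],(420,360)); b=cv2.resize(d['pixels'][150:270,190:330],(378,324),interpolation=cv2.INTER_CUBIC);b=cv2.resize(b,(380,360))
cv2.imwrite('pics/p5.png',np.clip(np.hstack([a,b])[:,:,::-1].astype(int)*1.4,0,255).astype(np.uint8))
```

```text
[ 0.50024908 -0.11702569  0.01993815] [-0.70535839  0.04743004 -0.04669714  0.70571901]
[[ 0.50276879 -0.06042392  0.02      ]]
```

View pics/p5.png

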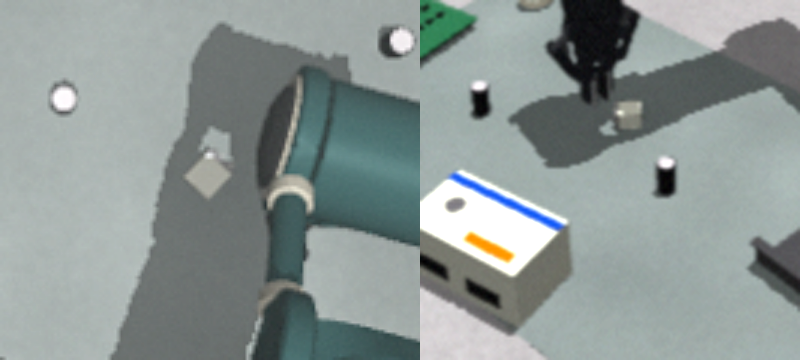

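C is at (503,-60), about 45° turned, ahead of the fingers. Pushing slowly.

send_rows:
  commands: "0.5 10 2 0 0 0 15;0.5 8 0 0 0 0 15;0.5 8 0 0 0 0 15;0.5 8 0 0 0 0 15;0.5 8 0 0 0 0 15"

```text
time_s: 16.5
ee_pos: [0.5023, -0.0746, 0.0228]
orientation: [0.706, -0.046, 0.047, -0.706]
wrist_force: [0.4, 0.4, 0.2]
opening: 0.0151
```

send_rows:
  commands: "0.7 10 0 0 0 0 15;0.7 10 0 0 0 0 15;0.7 10 0 0 0 0 15;0.7 10 0 0 0 0 15;0.7 10 0 0 0 0 15"

```text
time_s: 17.0
ee_pos: [0.5058, -0.0247, 0.0226]
orientation: [0.706, -0.047, 0.047, -0.706]
wrist_force: [-0.8, -0.2, 0.4]
opening: 0.0149
```

Run:
```python
from h import *
c=cap('top');d=cap('scene')
s=r.sense();print(s['ee_pos'])
a=cv2.resize(c['pixels'][200:320,220:360],(420,360)); b=cv2.resize(d['pixels'][150:270,190:330],(380,360),interpolation=cv2.INTER_CUBIC)
cv2.imwrite('pics/p6.png',np.clip(np.hstack([a,b])[:,:,::-1].astype(int)*1.4,0,255).astype(np.uint8))
```

```text
[ 0.50569404 -0.02426051  0.02250837]
```

View pics/p6.png

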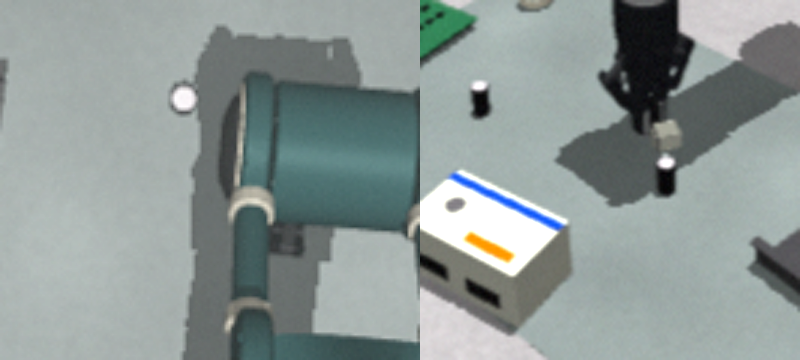

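Run:
```python
from h import *
d=cap('scene'); im=d['pixels'].astype(int)
print(ray(d,[[281,194.3]],.012), ray(d,[[190+246*140/380,150+161/3]],.035))
```

```text
[[0.50208311 0.00223887 0.012     ]] [[0.56333143 0.05550334 0.035     ]]
```

C is at (502,2), leaving about 30 mm of clearance to cap_1. I'll continue straight past it, then angle into the free lane.

send_rows:
  commands: "0.5 12 0 0 0 0 15;0.5 12 0 0 0 0 15;0.5 12 0 0 0 0 15;0.5 12 0 0 0 0 15;0.5 12 0 0 0 0 15"

```text
time_s: 17.65
ee_pos: [0.5082, 0.0357, 0.0226]
orientation: [-0.706, 0.047, -0.047, 0.706]
wrist_force: [0.2, -0.4, -0.1]
opening: 0.0152
```

send_rows:
  commands: "1 12 0 0 0 0 15;1 12 0 0 0 0 15;2 12 0 0 0 0 15;2 12 0 0 0 0 15;2 12 0 0 0 0 15"

```text
time_s: 18.15
ee_pos: [0.5164, 0.0955, 0.0226]
orientation: [-0.706, 0.047, -0.047, 0.706]
wrist_force: [0.4, 0.2, 0.2]
opening: 0.0153
```

Run:
```python
from h import *
d=cap('scene')
s=r.sense();print(s['ee_pos'])
b=cv2.resize(d['pixels'][150:270,230:400],(680,480),interpolation=cv2.INTER_CUBIC)
cv2.imwrite('pics/p7.png',np.clip(b[:,:,::-1].astype(int)*1.4,0,255).astype(np.uint8))
```

```text
[0.51706823 0.09685271 0.02282645]
```

View pics/p7.png

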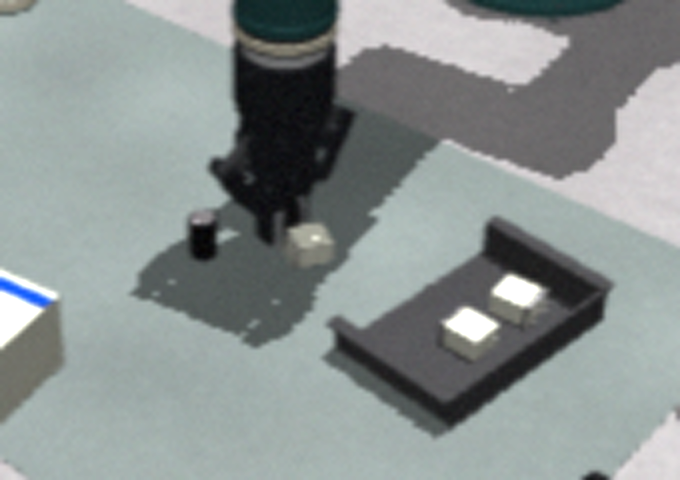

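C is past cap_1, still ahead of the fingers, with the pan open in front of it.

send_rows:
  commands: "1.5 12 0 0 0 0 15;1.5 12 0 0 0 0 15;1.5 12 0 0 0 0 15;1.5 12 0 0 0 0 15;1.5 12 0 0 0 0 15"

```text
time_s: 18.7
ee_pos: [0.5239, 0.1555, 0.0226]
orientation: [-0.706, 0.047, -0.047, 0.706]
wrist_force: [0.3, -0.2, 0.2]
opening: 0.0147
```

send_rows:
  commands: "1.5 12 0 0 0 0 15;1.5 12 0 0 0 0 15;1.5 12 0 0 0 0 15;1.5 12 0 0 0 0 15;1.5 12 0 0 0 0 15"

```text
time_s: 19.2
ee_pos: [0.5313, 0.2155, 0.0226]
orientation: [0.706, -0.047, 0.047, -0.706]
wrist_force: [0.2, -0.8, 0.4]
opening: 0.0154
```

send_rows:
  commands: "1 10 0 0 0 0 15;0 5 0 0 0 0 15;0 -15 0 0 0 0 15;0 -15 40 0 0 0 15;0 0 45 0 0 0 15"

```text
time_s: 19.7
ee_pos: [0.5293, 0.1964, 0.1054]
orientation: [0.707, -0.05, 0.045, -0.704]
wrist_force: [1.1, 1.0, -0.5]
opening: 0.015
```

send_rows:
  commands: "0 -45 10 0 0 0 15;0 -45 10 0 0 0 15;0 -45 0 0 0 0 15;0 -45 0 0 0 0 15;0 -45 0 0 0 0 15"

```text
time_s: 20.2
ee_pos: [0.5314, -0.0282, 0.1278]
orientation: [0.706, -0.047, 0.047, -0.705]
wrist_force: [0.9, -1.5, -0.2]
opening: 0.0148
```

Run:
```python
from h import *
c=cap('top');d=cap('scene')
for o in relays(c): print(o,pan(o))
a=cv2.resize(c['pixels'][150:330,140:440],(600,360)); b=cv2.resize(d['pixels'][130:280,150:400],(600,360),interpolation=cv2.INTER_CUBIC)
cv2.imwrite('pics/p8.png',cv2.resize(np.vstack([a,b]),(500,600))[:,:,::-1])
```

```text
(467, 278, array([24., 24.]), 0, (184, 270, 11, 11)) (np.float64(-46.0), np.float64(11.0))
(518, 291, array([23., 26.]), 15, (178, 248, 12, 12)) (np.float64(3.0), np.float64(29.0))
(531, 256, array([24., 25.]), 56, (192, 242, 13, 14)) (np.float64(20.0), np.float64(-4.0))
(567, 57, array([12., 12.]), 89, (278, 230, 6, 6)) (np.float64(76.0), np.float64(-198.0))
(612, -219, array([12., 15.]), 88, (391, 210, 6, 7)) (np.float64(150.0), np.float64(-468.0))
```

View pics/p8.png

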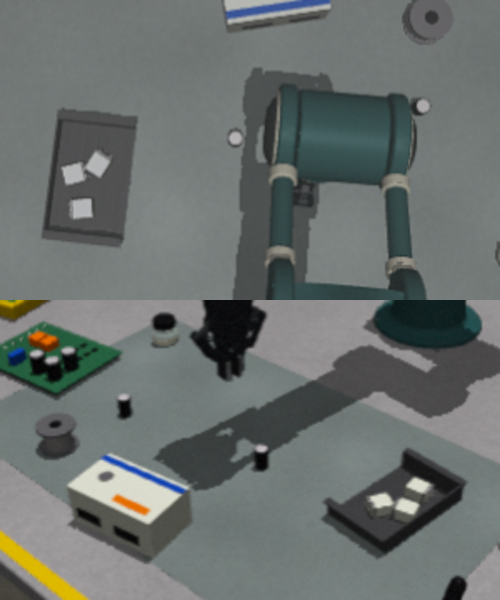

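All three relays are flat and well inside the pan, both capacitors are where they started, and the arm is clear. Handing in.

send_rows:
  commands: "0 0 0 0 0 0 15;0 0 0 0 0 0 15"

```text
time_s: 20.5
ee_pos: [0.5318, -0.0254, 0.1274]
orientation: [-0.705, 0.047, -0.047, 0.706]
wrist_force: [0.0, 0.7, 0.5]
opening: 0.0149
```

```bash
python3 -c "
from h import *
print(r.hand_in())"
```

```text
the job is handed in; nothing more can be done
None
```

I swept all three relays into the pan with the fingertips, one at a time and without lifting any, and handed the job in at 20.5 s of the 61 s allowed.

- **Relays:** the last top-camera check put their centres at about (-46, +11), (+3, +29) and (+20, -4) mm in the pan's frame. The limit is y ≥ -41.5 mm, so all three are well inside, and they look flat on the floor. The third relay pushed the second about 17 mm deeper into the pan as it came in.
- **Capacitors:** cap_1 measured within about 1 mm of where it started. cap_2 was partly hidden by the arm in the early and last top views. Its position matched within about 6 mm of my first rough estimate, and within 1 mm of the first automatic measurement. Both look upright.
- **Other items:** the spool, jar and drive look unmoved in the pictures, but I did not measure them again. The snips were outside the last cropped views. The fingers never came near any of these four.
- **Forces and arm:** wrist force readings were about 2 N at most. The arm finished raised and clear of everything.

No check failed or disagreed.

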